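Turn the dining-table sign from work to dinner

TASK

Work at the dining table is over and supper is coming: turn the wide oblong wooden sign half a turn on its post, either way round, so that the face with the plate, fork and knife looks squarely out over the lipped edge of its stand, where the open book looks now. Leave the round wooden picture frame as it stands, and let go of the sign.

Things in the scene. Friction and masses are not known exactly. Their poses are not given: they have to be found in the camera images.
- sign_stand: Fixed wooden stand of the oblong sign. Origin: centre of its underside, on the sign's vertical turning axis. Base 90 mm along x, 130 along y, 16 thick; a lip 28 mm high on its +x edge, away from the robot. A post 16 mm thick carries the sign: an upright panel, square corners, 180 mm wide, 14 thick, from 60 to 170 mm above the table, centred on the axis; its emblems can be seen but not felt.
- sign (a joint): Turn of the oblong sign about its axis, rad, anticlockwise from above. 0: panel along the stand's y, open-book face to the stand's +x (over the lip); +3.14 or -3.14: plate, fork and knife face there. Starts within 0.3 of 0; turns either way (stops at +5 and -5); stays where left (light friction: about 1 N of push 60 mm from the axis).
- frame_stand: Stand of the look-alike to leave alone: a round revolving picture frame, an upright wooden disc 110 mm across, 14 mm thick, from 55 to 165 mm above the table, on the same kind of fixed lipped stand. Origin: centre of the stand's underside, on the frame's turning axis; axes as for the other stand.
- frame_rim (a point): A point on the rim of the round frame, at one end of its level diameter, 55 mm from its turning axis and 110 mm above the table. It shows how the frame is turned; it must stay where it is.
Things that resemble listed ones, but are neither listed nor needed, are in the scene too. Leave any purple look-alike of the sign_stand alone.

How it is judged:
By the outcome, as a careful person would: the job done as asked, in the order asked, and still so for the second after the job is handed in, with the robot touching nothing.
It also fails if it takes over 35 s, if anything falls off the work surface, if the arm or the gripper's body presses on something with over 40 N, if the wrist force passes 120 N, or if a joint passes its speed limit or range.

ROBOT

A 7-joint arm with a two-finger parallel gripper is mounted at the origin on the work surface. World frame = base frame: x ahead of the robot, y to its left, z up, the work surface at z = 0. Lengths are in m, angles in rad, forces in N, time in s.
With the tool pointing down it reaches from about 0.35 to 0.9 m from the base axis. Payload 7.2 kg.
Tool frame: the origin (TCP) lies at the very end of the fingers, on their centre line; the grasp point (between the pads) lies 19 mm behind it (arm.tcp_to_grasp is the distance from the TCP to the grasp point, in m); z points along the fingers, y is the line along which they close (so a half turn about z gives the same grasp; the last joint's range is limited). The gripper opens to 88 mm and grips with 3 to 60 N. Pads are 20 mm wide; open, the fingers measure 115 mm over their backs; the gripper's body (75 mm by 178 mm) begins 61 mm behind the grasp point.
Start: joints at [-1.417, 0.411, -0.013, 1.596, 0.006, 1.134, -0.082], TCP at [0.138, 0.61, 0.187] pointing down, gripper open.
Joint ranges: [-2.95, 2.95], [-0.29, 1.99], [-1.47, 1.44], [0.14, 2.54], [-1.03, 4.17], [0.13, 1.85], [-2.86, 2.86]. Speed limits (rad/s): [2.39, 2.39, 3.01, 3.01, 3.14, 3.14, 3.14].

INTERFACE

Orientations are given as [roll, pitch, yaw] about the fixed x, y, z axes, in that order (R = Rz(yaw) Ry(pitch) Rx(roll)).
In Python, from bench import arm gives the robot as it stands.
- The arm moves only by the tool send_rows, never from a script. Its argument "series" is a list of rows, each a list of 3 entries, a list of its own where there are three numbers: the shift along the world's x, y, z as a fraction of full scale, then the turn about the world's z as a fraction of full scale, then the opening, from 0 (shut) to 1 (fully open). A call has 1 to 8 rows; each row is the pose to reach, as a shift and turn from the pose commanded when the call began, turning the shorter way round; what a row does not reach only later rows make up. Full scale, the value 1, is 250 mm for a shift and 360 degrees for a turn. A row lasts 1/8 s, in which the tool goes at most 62.5 mm and 10.7 degrees, less where a joint would pass 70% of its speed; a pose out of reach is approached as far as the arm can. A call with a number of a shift or a turn outside -1 to 1 is refused whole. A call with a gripper value outside its range is refused whole. The fingers move at their own pace and stop on an object; "force" is the grip in N (left out, the last holds). Time passes only in rows, so rows that repeat a pose let the fingers close. It gives the time, the measured TCP pose, the force, the opening and the grip force at its end, in the units of the state.
- arm.state(): the state, without advancing time (a new reading comes with each control period).
- arm.snapshot(name): name is "side" or "top" or "wrist"; returns a dict with "pixels" (400x640x3 uint8, red, green, blue), "fx", "fy", "cx", "cy" (pixels), "world_to_cam" (4x4, takes a point from world to camera coordinates). Camera axes: x right, y down, z forward; pixel columns grow to the right and rows downward; lengths in m; the calibration is good to about 2 mm. A picture is of the moment at which its call begins. There is no depth.
- arm.sign_off(): hands the job in; it is judged then, once.
The state is a dict: "time": time; "joints": joint angles; "joint_vel": joint speeds; "joint_torque": joint torques, N m; "tcp_pos": TCP position; "eef_rot": TCP orientation; "force": force on the tool from outside, world axes, zero at the start; "torque": the same for the moment, N m; "opening": finger opening in m; "finger_force": force on a finger pad.
Only numpy, scipy, OpenCV 4.12 (cv2) and the standard library are available. Lean on these libraries where they do the work, as an engineer would, in place of code of your own. Each camera call takes 0.05 s, during which the arm holds its last target. There are 200 camera calls.

## Working session

There is one attempt and no reset: what is moved stays moved. The work goes in short steps, Python scripts to look and compute and a tool call to move; the robot and the scene stay as the last step left them, time stands still between calls to the robot, and variables do not carry over. Pictures are saved under pics/ and viewed, at most 10 in all, crops included, and the job is handed in when it is done.

Besides the shell and the picture viewer there is one more tool, called after "Request:" as name([rows], argument=value, ...), one row to a line, values as JSON. send_rows: Moves the arm, as the interface text tells. Shift numbers are shares of 250 mm and turn numbers shares of 360 degrees, none past 1 either way. Its arguments: {"type":"object","properties":{"series":{"type":"array"},"force":{"type":"number"}},"required":["series"]}

```bash
mkdir -p pics
python3 - <<'E'
from bench import arm
import cv2
for n in("top","side"):
    s=arm.snapshot(n); cv2.imwrite(f"pics/{n}0.png",s["pixels"][:,:,::-1])
    import numpy as np
    print(n,s["fx"],s["cx"],s["cy"]); print(np.round(s["world_to_cam"],3))
st=arm.state(); print(st["time"],st["tcp_pos"],st["eef_rot"],st["opening"])
E
```

```text
top 387.4890290235188 308.9145626311425 193.11837888335782
[[ 0.003 -1.     0.002  0.021]
 [-0.991 -0.003 -0.134  0.377]
 [ 0.134 -0.001 -0.991  0.771]
 [ 0.     0.     0.     1.   ]]
side 383.50633740870217 321.9567916372871 197.06307964984518
[[ 0.888 -0.459 -0.025 -0.317]
 [-0.282 -0.5   -0.819  0.181]
 [ 0.364  0.734 -0.574  0.847]
 [ 0.     0.     0.     1.   ]]
0.1 [0.13744512 0.60919506 0.18639404] [-3.14016546e+00  1.23146655e-04  2.91981382e+00] 0.08788852405385596
```

View pics/top0.png

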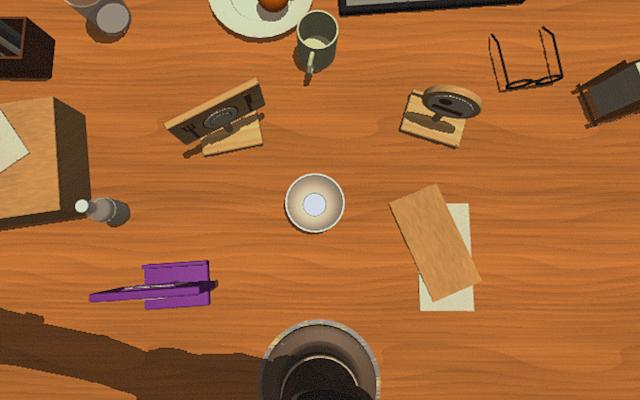

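View pics/side0.png

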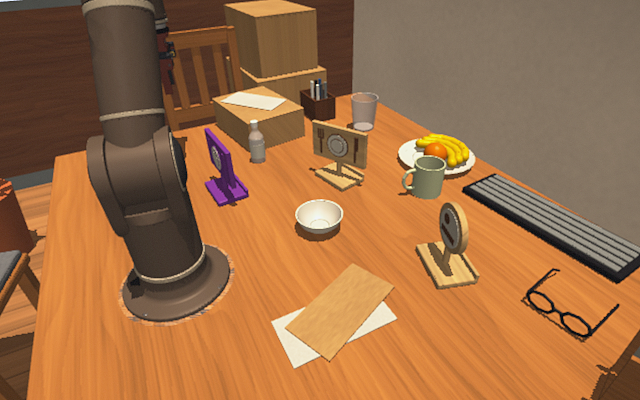

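```bash
cat > h.py <<'E'
import numpy as np
def ray(s,u,v,z):
    T=np.array(s["world_to_cam"]);R=T[:3,:3];c=-R.T@T[:3,3]
    d=R.T@np.array([(u-s["cx"])/s["fx"],(v-s["cy"])/s["fy"],1])
    return c+d*(z-c[2])/d[2]
def proj(s,p):
    q=np.array(s["world_to_cam"])@np.r_[p,1]
    return q[0]/q[2]*s["fx"]+s["cx"],q[1]/q[2]*s["fy"]+s["cy"]
E
python3 - <<'E'
import cv2
a=cv2.imread("pics/top0.png")[70:165,155:275]; b=cv2.imread("pics/side0.png")[110:200,300:410]
a=cv2.resize(a,(720,570),interpolation=cv2.INTER_CUBIC)
cv2.imwrite("pics/c1.png",a)
E
```

```text
(no output)
```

View pics/c1.png

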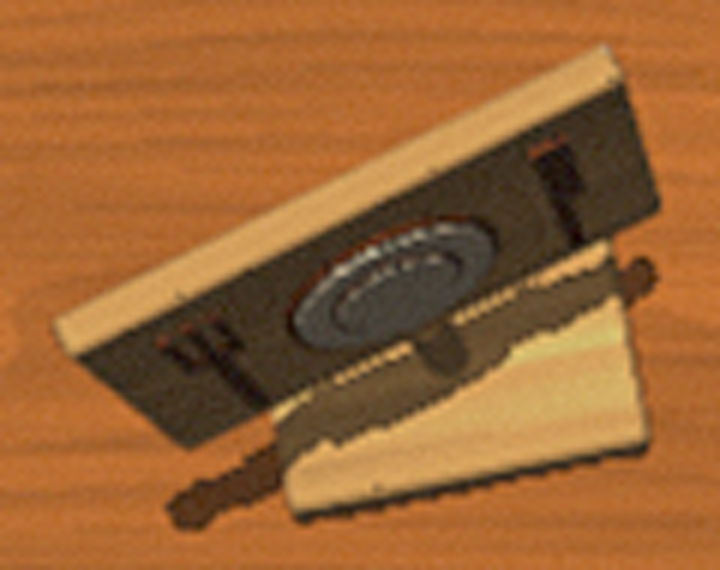

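The enlarged top view shows the sign's top strip with corners at crop (55,325), (75,355), (605,45) and (625,80). The stand's near edge runs from (290,508) to (648,440), and its right edge goes up to (608,240).

Run:
```python
from bench import arm
from h import *
s=arm.snapshot("top")
f=lambda x,y,z:ray(s,155+x/6,70+y/6,z)[:2]
P=[f(*p,.17) for p in((55,325),(75,355),(605,45),(625,80))]
print(np.round(P,4)); c=np.mean(P,0); d=(P[0]+P[1]-P[2]-P[3])/2
print("axis",c,"w",np.hypot(*d),"yaw",np.degrees(np.arctan2(-d[0],d[1])))
a=f(290,508,.014);b=f(648,440,.014);e=f(608,240,.016);d2=a-b
print(a,b,e,np.hypot(*d2),"stand yaw",np.degrees(np.arctan2(-d2[0],d2[1])))
y=np.arctan2(-d2[0],d2[1]);R=np.array([[np.cos(y),-np.sin(y)],[np.sin(y),np.cos(y)]])
print("axis from base",(a+b)/2+R@[.045,0])
print("frame ctr",ray(s,452,100,.11)[:2], "bowl",ray(s,315,204,.03)[:2],"bottle",ray(s,83,207,.1)[:2],"mug",ray(s,317,42,.09)[:2],"plate",ray(s,262,15,.02)[:2],"box corner",ray(s,55,100,.08)[:2])
print([proj(s,p) for p in (arm.state()["tcp_pos"],)])
```

```text
[[0.4764 0.271 ]
 [0.4675 0.2648]
 [0.5613 0.1152]
 [0.5506 0.1092]]
axis [0.51396745 0.19005512] w 0.17691683293537944 yaw 28.34392447060491
[0.45988077 0.2448739 ] [0.48487258 0.11930707] [0.55759255 0.13470355] 0.12802975768659472 stand yaw 11.256588081409348
axis from base [0.516511   0.19087462]
frame ctr [ 0.54478958 -0.24937453] bowl [0.35410054 0.00916893] bottle [0.33979905 0.43970108] mug [0.67218155 0.00643192] plate [0.77396872 0.12619632] box corner [0.55376524 0.52373537]
[(np.float64(-68.30750671388148), np.float64(330.49585791607956))]
```

Request:
send_rows([
  [[0,0,0.36],0,1],
  [[0,0,0.36],0,1],
  [[0.19,-0.21,0.36],-0.02,1],
  [[0.38,-0.42,0.36],-0.035,1],
  [[0.57,-0.63,0.36],-0.05,1],
  [[0.76,-0.84,0.36],-0.068,1],
  [[0.76,-0.84,0.36],-0.068,1],
])

```text
time: 1.02
tcp_pos: [0.3299, 0.3966, 0.2773]
eef_rot: [3.141, 0.001, 2.487]
force: [-0.6, -0.1, -0.5]
opening: 0.0874
finger_force: 0.0
```

Request:
send_rows([
  [[0.19,-0.21,0],-0.02,0.6],
  [[0.38,-0.42,0],-0.035,0.6],
  [[0.57,-0.63,0],-0.05,0.6],
  [[0.75,-0.835,0],-0.068,0.6],
  [[0.75,-0.835,0],-0.068,0.6],
  [[0.75,-0.835,0],-0.068,0.6],
])

```text
time: 1.78
tcp_pos: [0.5162, 0.1883, 0.2769]
eef_rot: [-3.141, 0.001, 2.06]
force: [-0.8, 0.1, -0.4]
opening: 0.0528
finger_force: 0.0
```

Run:
```python
from bench import arm
import cv2,numpy as np
s=arm.state();print(s["time"],s["tcp_pos"],np.degrees(s["eef_rot"]),s["joints"],s["opening"],s["force"])
w=arm.snapshot("wrist");cv2.imwrite("pics/w1.png",w["pixels"][:,:,::-1])
from h import *
print([np.round(proj(w,p),0) for p in([.515,.1905,.17],list(s["tcp_pos"]))])
```

```text
1.775 [0.51617843 0.18826655 0.27692008] [-1.79973830e+02  5.78607879e-02  1.18055574e+02] [-0.7949468   0.21923621  0.43519043  1.67579297 -0.09509586  1.26805928
  0.14917601] 0.05276029556919029 [-0.78800345  0.08748995 -0.40158892]
[array([324., 188.]), array([324., 227.])]
```

View pics/w1.png

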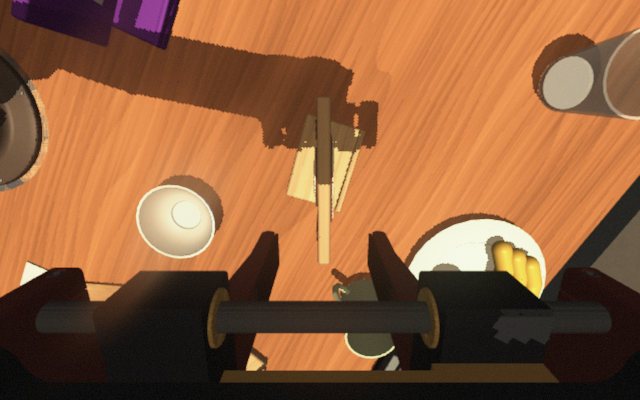

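The wrist view shows the panel upright at column 324, rows 97 to 264, centred between the fingers and aligned with them. I'll go down and grip.

Request:
send_rows([
  [[-0.004,0.008,-0.2],0,0.5],
  [[-0.004,0.008,-0.4],0,0.5],
  [[-0.004,0.008,-0.57],0,0.5],
  [[-0.004,0.008,-0.57],0,0.5],
  [[-0.004,0.008,-0.57],0,0],
  [[-0.004,0.008,-0.57],0,0],
  [[-0.004,0.008,-0.57],0,0],
  [[-0.004,0.008,-0.57],0,0],
], force=12)

```text
time: 2.82
tcp_pos: [0.5143, 0.1931, 0.1354]
eef_rot: [3.14, -0.0, 2.065]
force: [-1.0, -0.1, -0.5]
opening: 0.0076
finger_force: 0.0
```

Request:
send_rows([
  [[0,0,0],0,0],
])

```text
time: 2.95
tcp_pos: [0.5141, 0.193, 0.135]
eef_rot: [3.141, -0.0, 2.065]
force: [-0.2, -0.5, 2.6]
opening: 0.0005
finger_force: 1.3
```

Run:
```python
from bench import arm
import cv2,numpy as np
s=arm.state();print(s["time"],s["opening"],s["force"],s["finger_force"])
a=cv2.resize(arm.snapshot("side")["pixels"][90:215,260:420,::-1],(640,500),interpolation=cv2.INTER_CUBIC)
cv2.imwrite("pics/s2.png",a)
```

```text
2.95 0.00054370022565632 [-0.23604569 -0.5289171   2.57574367] 1.2782427578349598
```

View pics/s2.png

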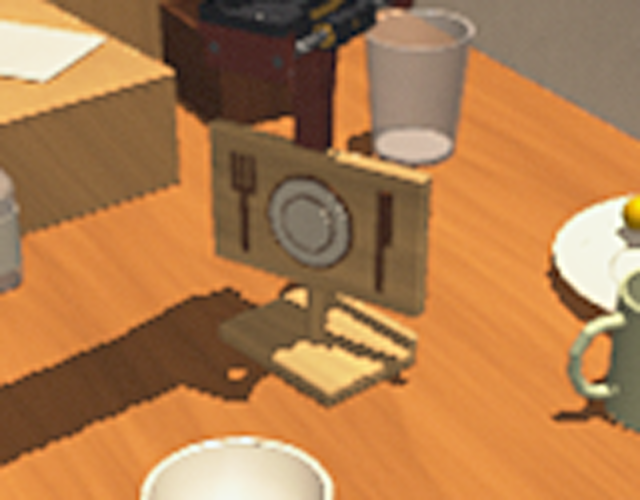

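The side view shows the fingers shut behind the panel's top edge, at crop (312,150), not straddling it. I'll check my axis estimate across both views.

Run:
```python
from bench import arm
from h import *
import cv2
s=arm.snapshot("side"); g=lambda p:np.round(((proj(s,p)-np.array([260,90]))*4),0)
print("tcp",g(arm.state()["tcp_pos"]),"axis top",g([.515,.1905,.17]),"axis foot",g([.515,.1905,.016]))
# panel corners in side crop, top edge corners on near face: (212,122),(430,180)
f=lambda x,y,z:ray(s,260+x/4,90+y/4,z)[:2]
for z in(.1,.13,.17,.2):print(z,f(212,122,z),f(430,180,z))
print("base near corner",f(330,400,.0),f(222,332,.016),f(330,385,.016))
t=arm.snapshot("top");cv2.imwrite("pics/t2.png",t["pixels"][:,:,::-1])
for z in(.1,.13,.17,.2):print(z,ray(t,155+75/6,70+355/6,z),ray(t,155+625/6,70+80/6,z))
```

```text
tcp [314. 189.] axis top [317. 145.] axis foot [316. 333.]
0.1 [0.53740786 0.40792565] [0.63451956 0.22392651]
0.13 [0.50819021 0.34609375] [0.599768   0.17257977]
0.17 [0.46923333 0.26365121] [0.55343259 0.10411746]
0.2 [0.44001567 0.20181931] [0.51868104 0.05277073]
base near corner [0.49037452 0.12661429] [0.45304852 0.22692003] [0.48810785 0.12285494]
0.1 [0.4889378  0.29109944 0.1       ] [0.58103441 0.11856705 0.1       ]
0.13 [0.47976944 0.27983532 0.13      ] [0.56800068 0.11454427 0.13      ]
0.17 [0.46754497 0.2648165  0.17      ] [0.55062236 0.10918056 0.17      ]
0.2 [0.45837661 0.25355239 0.2       ] [0.53758863 0.10515778 0.2       ]
```

View pics/t2.png

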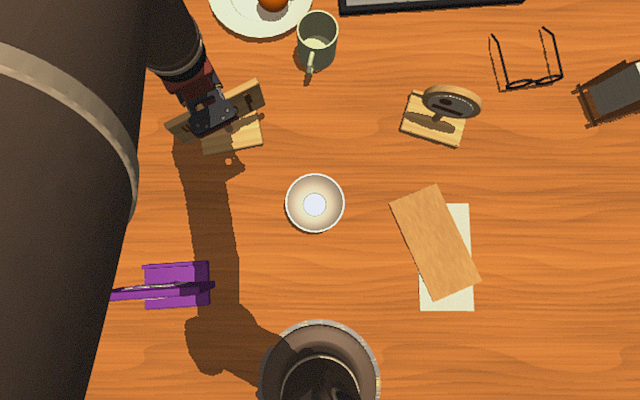

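Run:
```python
from bench import arm
import cv2
w=arm.snapshot("wrist");cv2.imwrite("pics/w3.png",w["pixels"][:,:,::-1])
s=arm.state();print(s["time"],s["opening"],s["force"],s["finger_force"],s["tcp_pos"])
```

```text
3.15 0.0002888439348919655 [-0.09996147  0.74326485  3.71193147] 1.8588699807878584 [0.51417939 0.19299011 0.13495426]
```

View pics/w3.png

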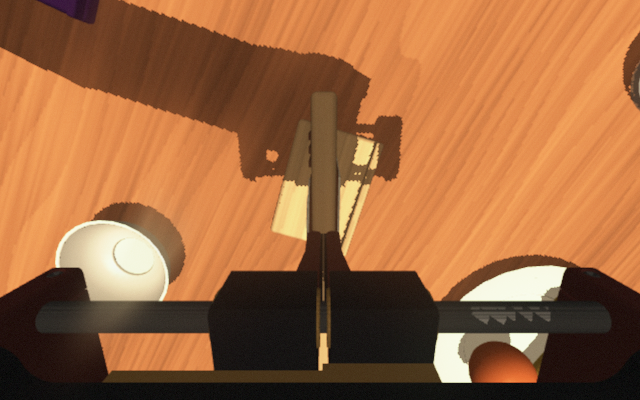

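The wrist view shows the fingers fully shut inside the panel's middle, with its strip entering between them at (322,232). So nothing solid was felt there. I'll open, lift, and check for any force.

Request:
send_rows([
  [[0,0,0],0,0.5],
  [[0,0,0],0,0.5],
  [[0,0,0],0,0.5],
  [[0,0,0],0,0.5],
])

```text
time: 3.65
tcp_pos: [0.5137, 0.1928, 0.1343]
eef_rot: [-3.141, 0.0, 2.065]
force: [1.2, -0.2, -0.8]
opening: 0.0369
finger_force: 0.0
```

Run:
```python
from bench import arm
s=arm.state();print(s["time"],s["opening"],s["force"],s["torque"],s["finger_force"],s["tcp_pos"])
```

```text
3.65 0.03687716425680767 [ 1.16737042 -0.24431354 -0.79329444] [-0.04736886  0.02662267 -0.02878905] 0.0 [0.51368652 0.19280342 0.13429427]
```

Request:
send_rows([
  [[0.057,-0.106,0],0,0.5],
  [[0.114,-0.22,0],0,0.5],
  [[0.114,-0.22,0],0,0.5],
  [[0.114,-0.22,0],0,0],
  [[0.114,-0.22,0],0,0],
  [[0.114,-0.22,0],0,0],
  [[0.114,-0.22,0],0,0],
], force=12)

```text
time: 4.53
tcp_pos: [0.5427, 0.1386, 0.135]
eef_rot: [3.141, -0.0, 2.066]
force: [0.8, 0.3, 1.0]
opening: 0.0076
finger_force: 0.1
```

Request:
send_rows([
  [[0,0,0],0,0],
  [[0,0,0],0,0],
])

```text
time: 4.78
tcp_pos: [0.5427, 0.1382, 0.1349]
eef_rot: [3.141, -0.0, 2.065]
force: [-0.6, 0.7, 3.6]
opening: 0.0002
finger_force: 1.9
```

Run:
```python
from bench import arm
import cv2,numpy as np
s=arm.state();print(s["time"],s["opening"],s["force"],s["torque"],s["finger_force"],s["tcp_pos"])
w=arm.snapshot("wrist")["pixels"][:,:,::-1];p=arm.snapshot("side")["pixels"][90:215,260:420,::-1]
p=cv2.resize(p,(480,375)); w=cv2.resize(w[60:310,150:470],(480,375))
cv2.imwrite("pics/m4.png",np.vstack([w[:220],p]))
```

```text
4.775 0.00022395316526145626 [-0.56547321  0.74329246  3.60527426] [0.12969968 0.01685417 0.00895537] 1.8734269263222814 [0.54266362 0.13822035 0.13494093]
```

View pics/m4.png

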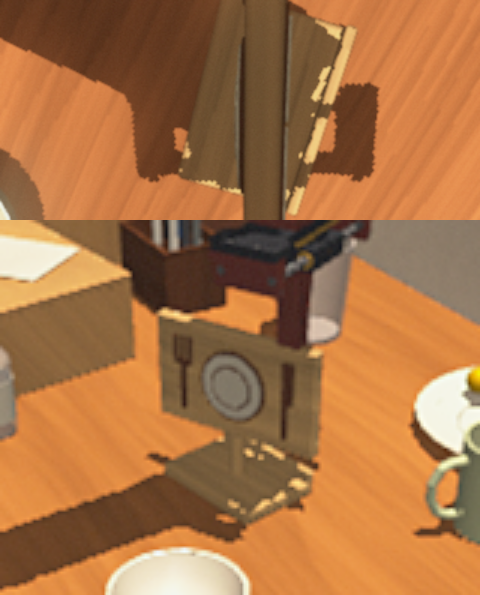

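The composite shows the fingers shut again, ending right at the panel's top edge (lower part, about (290,345)). The panel hasn't turned. I'll open them and check by image differences whether the near finger really comes in front of the panel.

Run:
```python
from bench import arm
from h import *
import cv2
w=arm.snapshot("wrist"); np.save("closed.npy",arm.snapshot("side")["pixels"])
u=np.array([-.474,.88]);n=np.array([.88,.474]);c=np.array([.515,.1905])
for z in(.17,.13,.10):
  print(z,[np.round(proj(w,[*(c+u*a+n*b),z])) for a in(.09,0) for b in(-.007,.007)])
g=cv2.cvtColor(w["pixels"],cv2.COLOR_RGB2HSV)
print("V row150",g[150,290:360:3,2],"S",g[150,290:360:3,1])
print("col322",g[0:120:5,322,1])
```

```text
0.17 [array([310., -54.]), array([340., -54.]), array([312., 147.]), array([338., 147.])]
0.13 [array([312., -17.]), array([337., -17.]), array([314., 141.]), array([335., 141.])]
0.1 [array([314.,   2.]), array([335.,   2.]), array([315., 137.]), array([333., 137.])]
V row150 [115 119 119 115 112 108 121  57 100 108 108 107 110 116 114 107  65 116
 117 120 120 114  87 237] S [142 141 139 140 139 142  78 152 143 137 146 148 141 143 141 133 157  92
 139 136 138 139 144 122]
col322 [125 125 125 126 125 127 125 130 141 148 143 144 141 143 142 142 139 143
 144 138 131 141 140 139]
```

Request:
send_rows([
  [[0,0,0],0,0.6],
  [[0,0,0],0,0.6],
  [[0,0,0],0,0.6],
  [[0,0,0],0,0.6],
])

```text
time: 5.48
tcp_pos: [0.5421, 0.1377, 0.1342]
eef_rot: [-3.141, 0.0, 2.065]
force: [-0.4, 0.1, 0.8]
opening: 0.037
finger_force: 0.0
```

Run:
```python
from bench import arm
from h import *
import cv2
s=arm.snapshot("side");o=s["pixels"];a=np.load("closed.npy")
st=arm.state();print(st["opening"],st["tcp_pos"])
d=np.abs(o.astype(int)-a).sum(2)>60
A=cv2.resize(a[90:215,280:400,::-1],(384,400));B=cv2.resize(o[90:215,280:400,::-1],(384,400))
cv2.imwrite("pics/m5.png",np.hstack([A,B]))
n=np.array([.88,.474,0]);h=st["opening"]/2
for k in(-1,1):
  p=np.array(st["tcp_pos"])+k*h*n
  print([np.round((np.array(proj(s,p+[0,0,z]))-[280,90])*3.2)for z in(0,.035,.07)])
```

```text
0.040763767256454954 [0.54221185 0.13774343 0.13426451]
[array([234., 179.]), array([235., 142.]), array([236., 103.])]
[array([258., 161.]), array([259., 124.]), array([261.,  86.])]
```

View pics/m5.png

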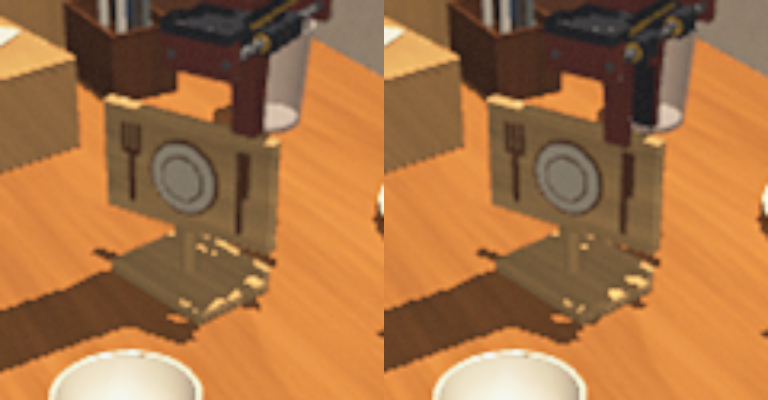

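The near finger's tip shows at crop (234,144), but the reported TCP would put it at (234,179). The real tips are therefore about 35 mm higher than reported: the fingers closed above the panel and only brushed its top edge. I'll go back to the axis and descend about 37 mm further.

Request:
send_rows([
  [[-0.057,0.105,0],0,0.6],
  [[-0.112,0.21,0],0,0.6],
  [[-0.112,0.21,-0.07],0,0.5],
  [[-0.112,0.21,-0.15],0,0.4],
  [[-0.112,0.21,-0.15],0,0],
  [[-0.112,0.21,-0.15],0,0],
  [[-0.112,0.21,-0.15],0,0],
  [[-0.112,0.21,-0.15],0,0],
], force=15)

```text
time: 6.52
tcp_pos: [0.516, 0.1903, 0.0976]
eef_rot: [3.139, 0.001, 2.065]
force: [5.8, 1.1, -6.9]
opening: 0.0145
finger_force: 15.0
```

Gripped at 14.5 mm. Now I'll turn.

Request:
send_rows([
  [[0,0,0],0.025,0],
  [[0,0,0],0.05,0],
  [[0,0,0],0.075,0],
])

```text
time: 6.9
tcp_pos: [0.5163, 0.1906, 0.0976]
eef_rot: [3.139, 0.002, 2.541]
force: [7.4, 2.7, -7.6]
opening: 0.014
finger_force: 15.0
```

Run:
```python
from bench import arm
s=arm.state();print(s["joints"],s["force"],s["torque"])
```

```text
[-0.66271734  0.38471083  0.28171562  1.89521021 -0.1353924   0.87652809
  0.65643843] [ 7.44469968  2.73141922 -7.63405566] [ 0.2383918  -1.14988266 -0.0734492 ]
```

Request:
send_rows([
  [[0,0,0],0.028,0],
  [[0,0,0],0.056,0],
  [[0,0,0],0.084,0],
  [[0,0,0],0.112,0],
  [[0,0,0],0.14,0],
  [[0,0,0],0.168,0],
  [[0,0,0],0.196,0],
  [[0,0,0],0.22,0],
])

```text
time: 7.9
tcp_pos: [0.5162, 0.1919, 0.0976]
eef_rot: [-3.141, 0.004, -2.359]
force: [5.5, 6.1, -9.0]
opening: 0.014
finger_force: 15.0
```

Request:
send_rows([
  [[0,0,0],0,0],
  [[0,0,0],0,0.5],
  [[0,0,0],0,0.5],
  [[0,0,0],0,0.5],
  [[0,0,0.2],0,0.6],
  [[0,0,0.4],0,0.6],
  [[0,0,0.4],0,0.6],
])

```text
time: 8.78
tcp_pos: [0.5168, 0.1913, 0.2013]
eef_rot: [-3.139, 0.007, -2.365]
force: [0.0, 0.6, -0.9]
opening: 0.0525
finger_force: 0.0
```

Request:
send_rows([
  [[0,0,0],-0.029,0.6],
  [[0,0,0],-0.058,0.6],
  [[0,0,0],-0.087,0.6],
  [[0,0,0],-0.116,0.6],
  [[0,0,0],-0.145,0.6],
  [[0,0,0],-0.174,0.6],
  [[0,0,0],-0.2,0.6],
  [[0,0,0],-0.22,0.6],
])

```text
time: 9.78
tcp_pos: [0.5139, 0.1901, 0.1962]
eef_rot: [-3.14, -0.001, 2.532]
force: [-0.2, 0.5, -0.2]
opening: 0.0528
finger_force: 0.0
```

Request:
send_rows([
  [[0,0,0],-0.029,0.6],
  [[0,0,0],-0.058,0.6],
  [[0,0,0],-0.087,0.6],
  [[0,0,0],-0.116,0.6],
  [[0,0,0],-0.145,0.6],
  [[0,0,0],-0.174,0.6],
  [[0,0,0],-0.2,0.6],
  [[0,0,0],-0.22,0.6],
])

```text
time: 10.78
tcp_pos: [0.5139, 0.1901, 0.1962]
eef_rot: [-3.141, 0.001, 1.149]
force: [0.4, -0.2, -0.5]
opening: 0.0525
finger_force: 0.0
```

Request:
send_rows([
  [[0,0,0],-0.029,0.6],
  [[0,0,0],-0.058,0.6],
  [[0,0,0],-0.06,0.6],
  [[0,0,0],-0.06,0.6],
])

```text
time: 11.28
tcp_pos: [0.5142, 0.1904, 0.1967]
eef_rot: [-3.142, 0.001, 0.781]
force: [-0.2, 0.7, 0.1]
opening: 0.0526
finger_force: 0.0
```

Run:
```python
from bench import arm
import cv2,numpy as np
s=arm.state();print(s["time"],s["tcp_pos"],np.degrees(s["eef_rot"]),s["joints"])
w=arm.snapshot("wrist")["pixels"][:,:,::-1];cv2.imwrite("pics/w6.png",w)
```

```text
11.275 [0.51418155 0.1904042  0.19673447] [-1.79997711e+02  4.22808232e-02  4.47500215e+01] [-0.84123396  0.28642861  0.49743622  1.79755269 -0.15185641  1.09618218
 -1.08088546]
```

View pics/w6.png

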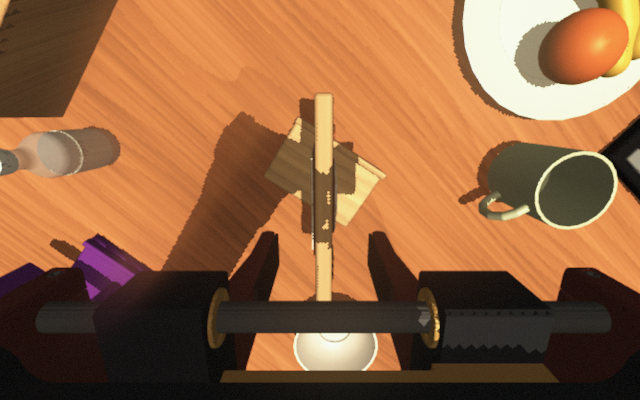

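The wrist view shows the panel upright at column 324, lined up between the fingers, with the stand tilted under it. I'll grip and finish the turn.

Request:
send_rows([
  [[0,0,-0.2],0,0.5],
  [[0,0,-0.4],0,0.5],
  [[0,0,-0.4],0,0.4],
  [[0,0,-0.4],0,0],
  [[0,0,-0.4],0,0],
  [[0,0,-0.4],0,0],
  [[0,0,-0.4],0,0],
], force=15)

```text
time: 12.2
tcp_pos: [0.5155, 0.1912, 0.099]
eef_rot: [3.141, -0.003, 0.778]
force: [-1.9, 0.2, 6.7]
opening: 0.0138
finger_force: 15.0
```

Request:
send_rows([
  [[0,0,0],0.027,0],
  [[0,0,0],0.054,0],
  [[0,0,0],0.081,0],
  [[0,0,0],0.108,0],
  [[0,0,0],0.135,0],
  [[0,0,0],0.157,0],
  [[0,0,0],0.157,0],
  [[0,0,0],0.157,0],
])

```text
time: 13.2
tcp_pos: [0.5155, 0.1912, 0.099]
eef_rot: [3.139, -0.001, 1.764]
force: [0.1, 1.2, 7.1]
opening: 0.0139
finger_force: 15.0
```

Request:
send_rows([
  [[0,0,0],0,0.5],
  [[0,0,0],0,0.5],
  [[0,0,0],0,0.5],
  [[0,0,0.2],0,0.6],
  [[0,0,0.4],0,0.6],
  [[0,0.25,0.6],0,0.6],
  [[0,0.5,0.6],0,0.6],
  [[0,0.7,0.6],0,0.6],
])

```text
time: 14.2
tcp_pos: [0.515, 0.3653, 0.2487]
eef_rot: [3.139, -0.001, 1.763]
force: [0.3, -0.3, -0.2]
opening: 0.0523
finger_force: 0.0
```

Request:
send_rows([
  [[0,0.25,0],0,0.6],
  [[0,0.5,0],0,0.6],
  [[0,0.5,0],0,0.6],
])

```text
time: 14.58
tcp_pos: [0.511, 0.4944, 0.2444]
eef_rot: [-3.138, -0.001, 1.771]
force: [0.4, -0.3, -0.5]
opening: 0.0522
finger_force: 0.0
```

Run:
```python
from bench import arm
from h import *
import cv2
st=arm.state();print(st["time"],st["tcp_pos"],np.degrees(st["eef_rot"]))
s=arm.snapshot("top");p=s["pixels"];np.save("fin.npy",p)
h=cv2.cvtColor(p,cv2.COLOR_RGB2HSV)
# light wood: compare with table by hue/saturation
roi=h[60:175,140:290]
for q in((110,45),(75,75)): print(roi[q[1],q[0]], end=" ")
old=cv2.cvtColor(cv2.imread("pics/top0.png"),cv2.COLOR_BGR2HSV)
print("table",old[160,180],"top strip",old[103,210],"base",old[140,250],"face",old[120,190])
# ray map of the light-wood mask
m=((h[...,0]>=13)&(h[...,0]<=28)&(h[...,1]<170)&(h[...,2]>130)).astype(np.uint8);m[:60]=0;m[175:]=0;m[:,:140]=0;m[:,290:]=0
cs,_=cv2.findContours(m,cv2.RETR_EXTERNAL,cv2.CHAIN_APPROX_NONE)
for c in cs:
    if cv2.contourArea(c)>60:
        r=cv2.minAreaRect(c);b=cv2.boxPoints(r);print(cv2.contourArea(c),np.round(b).tolist(),r[1])
        for z in(.17,.016):
            B=np.array([ray(s,*q,z)[:2] for q in b]);e=np.diff(np.vstack([B,B[:1]]),axis=0);L=np.hypot(*e.T);k=L.argmax()
            print(" z",z,"centre",B.mean(0).round(3),"sides",L.round(3),"yaw",np.degrees(np.arctan2(-e[k,0],e[k,1]))%180)
```

```text
14.575 [0.51096433 0.49442859 0.2443834 ] [-1.79806113e+02 -3.44716864e-02  1.01492391e+02]
[ 15 111  71] [ 17 139 112] table [ 13 181 186] top strip [ 16 142 213] base [ 17 146 208] face [ 20 116  64]
762.0 [[200.0, 141.0], [260.0, 129.0], [263.0, 143.0], [203.0, 155.0]] (14.36172866821289, 61.76657485961914)
 z 0.17 centre [0.445 0.154] sides [0.105 0.025 0.105 0.025] yaw 12.152901211235019
 z 0.016 centre [0.487 0.186] sides [0.13  0.031 0.13  0.031] yaw 12.152901211235019
672.0 [[159.0, 108.0], [262.0, 89.0], [263.0, 97.0], [160.0, 116.0]] (7.746199607849121, 104.55403137207031)
 z 0.17 centre [0.516 0.192] sides [0.181 0.014 0.18  0.014] yaw 11.294532326276254
 z 0.016 centre [0.574 0.232] sides [0.224 0.017 0.223 0.017] yaw 11.294532326276254
```

```bash
python3 -c "
from bench import arm
print(arm.sign_off())"
```

```text
the job is handed in; nothing more can be done
None
```

I turned the oblong sign half a turn anticlockwise, so the plate, fork and knife now face out over the lip, within about 1° of square by the top camera; I let go of the sign, left the round frame alone, and handed the job in at about 14.6 s.

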